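# Reset the coffee grinder's burrs with its hex key

### The arm

A 7-joint arm with a two-finger parallel gripper is mounted at the origin on a cart in front of the work surface, level with it; the furniture and walls round the work are solid. World frame = base frame: x ahead of the robot, y to its left, z up, the work surface at z = 0. Lengths are in m, angles in rad, forces in N, time in s.
With the tool pointing down it reaches from about 0.35 to 0.9 m from the base axis. Payload 8.1 kg.
Tool frame: the origin (TCP) lies at the very end of the fingers, on their centre line; the grasp point (between the pads) lies 19 mm behind it; z points along the fingers, y is the line along which they close (so a half turn about z gives the same grasp; the last joint's range is limited). The gripper opens to 92 mm and grips with 3 to 60 N. Pads are 19 mm wide; open, the fingers measure 130 mm over their backs; the gripper's body (75 mm by 190 mm) begins 47 mm behind the grasp point.
Start: joints at [1.15, 0.434, 0.025, 1.573, -0.012, 1.134, -0.075], TCP at [0.195, -0.594, 0.227] pointing down, gripper open.
Joint ranges: [-2.62, 2.62], [-0.44, 2.09], [-1.27, 1.32], [0.08, 2.57], [-1.32, 4.46], [0.12, 2], [-2.74, 2.74]. Speed limits (rad/s): [2.22, 2.22, 3.01, 3.01, 3.14, 3.14, 3.14].

### API

Orientations are given as a rotation vector (axis times angle).
In Python, from cell import arm gives the robot as it stands.
- The arm moves only by the tool jog_arm, never from a script. Its argument "rows" is a list of rows, each a list of 3 entries, a list of its own where there are three numbers: the shift along the world's x, y, z in cm, then the turn, a rotation vector about the world's x, y, z in degrees, then the opening, from 0 (shut) to 1 (fully open). A call has 1 to 8 rows; each row is the pose to reach, as a shift and turn from the pose commanded when the call began; what a row does not reach only later rows make up. A row lasts 1/8 s, in which the tool goes at most 62.5 mm and 10.7 degrees, less where a joint would pass 70% of its speed; a pose out of reach is approached as far as the arm can. A call with a gripper value outside its range is refused whole. The fingers move at their own pace and stop on an object; "newtons" is the grip in N (left out, the last holds). Time passes only in rows, so rows that repeat a pose let the fingers close. It gives the time, the measured TCP pose, the force, the opening and the grip force at its end, in the units of the state.
- arm.observe(): the state, without advancing time (a new reading comes with each control period).
- arm.get_image(name): name is "side" or "top" or "wrist"; returns a dict with "img" (420x560x3 uint8, red, green, blue), "depth" (420x560 float32, m along the optical axis (not along the pixel's ray), 0 where there is no reading), "fx", "fy", "cx", "cy" (pixels), "dist_coeffs" ([k1, k2, p1, p2, k3] as OpenCV has them; the pictures are not rectified), "rvec" (rotation vector, rad) and "tvec" (3), from world to camera coordinates, as OpenCV has them; the wrist camera has in their place "mount" (4x4, takes a point from camera to tool coordinates, whose origin is the TCP and whose axes are the flange's). Camera axes: x right, y down, z forward; pixel columns grow to the right and rows downward; lengths in m; the calibration is good to about 2 mm. A picture is of the moment at which its call begins: read the wrist's pose just before it.
- arm.sign_off(): hands the job in; it is judged then, once.
The state is a dict: "clock": time; "joints": joint angles; "dq": joint speeds; "joint_efforts": joint torques, N m; "position": TCP position; "ee_rot": TCP orientation; "force": force on the tool from outside, world axes, zero at the start; "ft_torque": the same for the moment, N m; "width": opening from 0.0 (shut) to 1.0 (fully open); "gripper_force": force on a finger pad.
Only numpy, scipy, OpenCV 4.12 (cv2) and the standard library are available. Lean on these libraries where they do the work, as an engineer would, in place of code of your own. Each camera call takes 0.05 s, during which the arm holds its last target. There are 200 camera calls.

### The job

Set the coffee grinder to its zero mark: take the hex key from the tool stand, seat it fully in the recessed hex socket in the grinder's deck and turn the screw clockwise with the key, regripping it as often as you need, until the collar's pointer stands on the long mark. Do not run past the mark, or the burrs will touch, and do not push the collar itself with the fingers. Then set the key, without dropping it, back upright in its own well of the stand, leaving the brush and the hopper standing.

Things in the scene. Friction and masses are not known exactly. Their poses are not given: they have to be found in the camera images.
- hex_key: The loose hex key, 105 mm long, 0.1 to 0.2 kg, standing upright at the start. Origin: centre of the hex tip's end face; z runs up the shaft to the handle. Steel hex shaft 17 mm across flats, z 0 to 46 mm, its lowest 2.5 mm chamfered; two of its flats face +x and -x.
- handle (a point): Middle of the key's black octagonal handle, 75 mm above the tip's end face: 34 mm across flats, 59 mm long. Its flats face the key's x and y and the directions halfway between, so it can be gripped on flats every 45 degrees. Its flat underside, 46 mm above the tip, is the shoulder that rests on the stand.
- stand: Wooden tool stand, fixed, 74 x 156 x 54 mm, long side along its y. Origin: centre of its underside. Two round wells, 26 mm wide and 48 mm deep, in its top, 84 mm apart along y. The key stands in one of them, the brush in the other; which is which varies.
- well_left (a point): Centre of the mouth of the stand's +y well, 54 mm above the worktop. A key that is home in a well has its shoulder on the stand's top and its tip 46 mm below this point.
- well_right (a point): Centre of the mouth of the stand's -y well, 54 mm above the worktop; otherwise as well_left.
- brush: Grinder brush with a turned pale wooden handle, 112 mm long, standing in the other well: it rises 66 mm above the stand's top and is at most 32 mm wide. Origin: lower end of its shank; z up.
- grinder: Black coffee grinder, fixed, 150 x 170 x 150 mm, aluminium deck on top, chute and cup in front. Origin: centre of its underside; x points to its back, y to its left. On the deck: the round collar (axis at x 10, y 12 mm; 88 mm wide, 12 mm high) and to its front right a vertical round bore, 30 mm wide (axis at x -23, y -45 mm), with the hex socket at its bottom.
- socket (a point): Centre of the hex socket's mouth: in the face of the spindle, 8 mm below the deck, 142 mm above the worktop. Vertical, 18.6 mm across flats, 24 mm deep; the mouth is bevelled at 45 degrees, 2.7 mm wider all round. How the hex is turned is not told (it differs each time and repeats every 60 degrees): feel for it, pressing lightly and twisting the key till it drops in.
- socket_floor (a point): Centre of the socket's floor, 24 mm below its mouth. A seated key stands here with its tip, its shoulder 14 mm above the deck, and stays upright when let go. It has 0.8 mm of clearance on each side and turns some 11 degrees either way before it drives the spindle, which is stiff (about 0.2 N m) and stays where it is left.
- collar (a joint): Angle of the burr collar, rad: 0 with the pointer on the middle of the long mark, negative before it (-0.95 to -0.62 at the start), growing as the collar turns counter-clockwise seen from above. Geared to the spindle below the deck: turning the key clockwise (seen from above) by 1 rad adds 0.25 rad.
- pointer_tip (a point): Tip of the black wedge-shaped pointer (20 mm wide at its root) on the collar's rim, 57 mm from the collar's axis, 2 mm above the deck.
- mark (a point): Inner end of the long broad mark (17 x 5 mm, black) on the deck, 58 mm from the collar's axis, towards the grinder's front left; the other strokes of the scale are short and thin, 10 degrees apart.
- hopper: Clear plastic bean hopper with a black lid, taken off the grinder, 114 mm wide and 126 mm high, standing on the worktop to the grinder's right; not needed. Origin: centre of its underside.
Mind the look-alikes: they are no part of the job. What is shaped like the hex_key but blue or green is not meant.

How it is judged:
By the outcome, as a careful person would: the job done as asked, in the order asked, and still so for the second after the job is handed in, with the robot touching nothing.
It also fails if it takes over 69 s, if anything falls off the work surface, if the arm or the gripper's body presses on something with over 40 N, if the wrist force passes 120 N, or if a joint passes its speed limit or range.

## Working session

There is one attempt and no reset: what is moved stays moved. The work goes in short steps, Python scripts to look and compute and a tool call to move; the robot and the scene stay as the last step left them, time stands still between calls to the robot, and variables do not carry over. Pictures are saved under pics/ and viewed, at most 12 in all, crops included, and the job is handed in when it is done.

Besides the shell and the picture viewer there is one more tool, called after "Request:" as name(argument=value, ...) on one line, values as JSON. jog_arm: Moves the arm, as the interface text tells. Its arguments: {"type":"object","properties":{"rows":{"type":"array","items":{"type":"array"}},"newtons":{"type":"number"}},"required":["rows"]}

```bash
mkdir -p pics; ls; cat > h.py <<'E'
import numpy as np, cv2, json
from cell import arm
from scipy.spatial.transform import Rotation as R
def snap(n, save=None):
    s=arm.observe(); d=arm.get_image(n)
    K=np.array([[d['fx'],0,d['cx']],[0,d['fy'],d['cy']],[0,0,1]]); D=np.array(d['dist_coeffs'])
    if 'mount' in d:
        T=np.eye(4);T[:3,:3]=R.from_rotvec(s['ee_rot']).as_matrix();T[:3,3]=s['position']
        M=T@np.array(d['mount'])
    else:
        M=np.eye(4);r=R.from_rotvec(np.ravel(d['rvec'])).as_matrix()
        M[:3,:3]=r.T;M[:3,3]=-r.T@np.ravel(d['tvec'])
    if save: cv2.imwrite('pics/'+save,d['img'][:,:,::-1])
    return dict(img=d['img'],depth=d['depth'],K=K,D=D,M=M)
def rays(c,uv):
    p=cv2.undistortPoints(np.array(uv,float).reshape(-1,1,2),c['K'],c['D']).reshape(-1,2)
    return np.c_[p,np.ones(len(p))]@c['M'][:3,:3].T
def onz(c,uv,z):
    r=rays(c,uv);o=c['M'][:3,3]
    return o+r*((z-o[2])/r[:,2])[:,None]
def cloud(c,uv):
    r=rays(c,uv);uv=np.array(uv,int).reshape(-1,2)
    return c['M'][:3,3]+r*c['depth'][uv[:,1],uv[:,0]][:,None]
def proj(c,P):
    Mi=np.linalg.inv(c['M']);return cv2.projectPoints(np.array(P,float).reshape(-1,3),cv2.Rodrigues(Mi[:3,:3])[0],Mi[:3,3],c['K'],c['D'])[0].reshape(-1,2)
E
python3 - <<'E'
from h import *
a=snap('top','top0.png');b=snap('side','side0.png');w=snap('wrist','w0.png')
for c in(a,b,w):print(c['M'].round(3))
s=arm.observe();print(s['clock'],s['position'],s['ee_rot'],s['width'],s['force'])
E
```

```text
pics
[[-0.011 -0.999  0.037  0.427]
 [-1.     0.011 -0.015 -0.01 ]
 [ 0.014 -0.037 -0.999  1.505]
 [ 0.     0.     0.     1.   ]]
[[-0.996 -0.068  0.052  0.414]
 [-0.083  0.652 -0.754  0.79 ]
 [ 0.017 -0.755 -0.655  0.811]
 [ 0.     0.     0.     1.   ]]
[[ 0.313 -0.916 -0.251  0.263]
 [-0.95  -0.302 -0.082 -0.571]
 [-0.001  0.264 -0.965  0.385]
 [ 0.     0.     0.     1.   ]]
0.15 [ 0.19515438 -0.59335885  0.22610704] [-3.10086606e+00 -4.96832260e-01  4.78877674e-04] 0.9966688784902865 [ 0.29144446  0.45535639 -0.07693624]
```

View pics/top0.png

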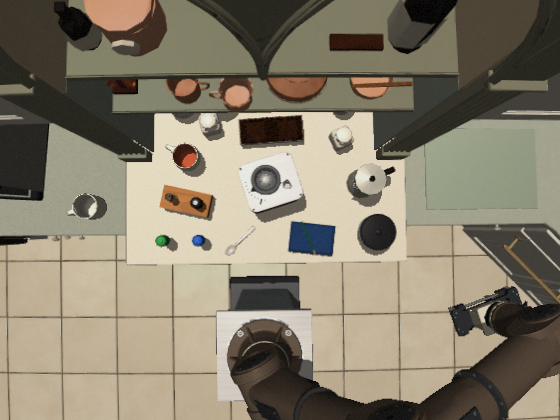

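View pics/side0.png

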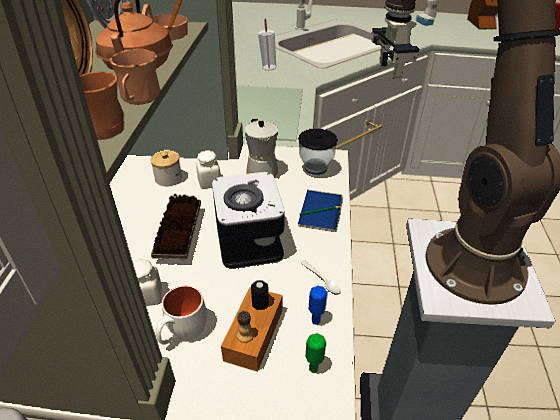

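The top view shows the stand at (187,201), the key's black handle at (197,203) and the brush at (170,197). The grinder is at (270,182) with the bore near (288,184). In the side view the key is at (260,293), the brush at (244,325) and the hopper at (318,150).

Candidates for the key, by side-view pixel:
- Black (260,293): this is the one, because it stands in the stand.
- Blue (318,303): look-alike.
- Green (316,350): look-alike.
- Brush (244,325): look-alike.

Next I check this in a close crop.

```bash
python3 - <<'E'
from h import *
a=snap('top');b=snap('side')
A=a['img'][:,:,::-1];B=b['img'][:,:,::-1]
f=lambda im,x,y,w,h,W,H:cv2.resize(np.ascontiguousarray(im[y:y+h,x:x+w]),(W,H),interpolation=cv2.INTER_CUBIC)
L=np.hstack([f(A,235,148,70,70,400,400),f(A,155,180,70,70,400,400)])
cv2.imwrite('pics/c1.png',L)
# stand top
hsv=cv2.cvtColor(A,cv2.COLOR_BGR2HSV)
for nm,c,im,box in(('top',a,A,(155,180,70,45)),('side',b,B,(215,270,80,105))):
    hsv=cv2.cvtColor(im,cv2.COLOR_BGR2HSV);m=cv2.inRange(hsv,(3,110,60),(22,255,255))
    k=np.zeros_like(m);x,y,w,h=box;k[y:y+h,x:x+w]=m[y:y+h,x:x+w]
    ys,xs=np.nonzero(k);P=cloud(c,np.c_[xs,ys]);P=P[abs(P[:,2]-.054)<.004]
    r=cv2.minAreaRect((P[:,:2]*1000).astype(np.float32));print(nm,r,len(P),np.median(P[:,2]))
    # dark handle top points
    ys,xs=np.mgrid[y:y+h,x:x+w];uv=np.c_[xs.ravel(),ys.ravel()]
    P=cloud(c,uv);s=(P[:,2]>.105)&(P[:,2]<.118);Q=P[s];dark=im[uv[s][:,1],uv[s][:,0]].max(1)<90
    print('key top',Q[dark].mean(0),np.ptp(Q[dark],axis=0),dark.sum(),'other',Q[~dark].mean(0),(~dark).sum())
# deck
for nm,c,im,(x,y,w,h) in(('top',a,A,(230,140,80,80)),('side',b,B,(205,165,85,65))):
    ys,xs=np.mgrid[y:y+h,x:x+w];uv=np.c_[xs.ravel(),ys.ravel()]
    P=cloud(c,uv);s=abs(P[:,2]-.150)<.004
    r=cv2.minAreaRect((P[s][:,:2]*1000).astype(np.float32));print('deck',nm,r,s.sum(),np.median(P[s][:,2]))
    s=abs(P[:,2]-.164)<.004;print('collar',P[s].mean(0),np.ptp(P[s],axis=0),s.sum())
E
```

```text
top ((511.7393493652344, 246.9688720703125), (157.42967224121094, 74.18492126464844), 76.93758392333984) 712 0.05455897252510178
key top [0.50372627 0.21057296 0.11177741] [0.04342133 0.09574341 0.01246322] 80 other [0.50640296 0.2133831  0.11309277] 25
side ((513.6471557617188, 247.86935424804688), (159.35137939453125, 75.20632934570312), 77.12261199951172) 1663 0.05517122022204113
key top [0.50737573 0.23169896 0.11188153] [0.04420204 0.10625406 0.01259259] 209 other [0.5081779  0.21637059 0.11390193] 51
deck top ((561.0254516601562, -23.763320922851562), (150.3505401611328, 169.95684814453125), 17.44905662536621) 1809 0.15055362310465203
collar [ 0.56516545 -0.00870543  0.16299992] [0.08707642 0.08649923 0.00792935] 286
deck side ((562.6136474609375, -25.556106567382812), (150.34397888183594, 176.05996704101562), 17.194358825683594) 2225 0.15171902683212246
collar [ 0.56794183 -0.00761984  0.16280594] [0.08898794 0.08719821 0.0069661 ] 434
```

View pics/c1.png

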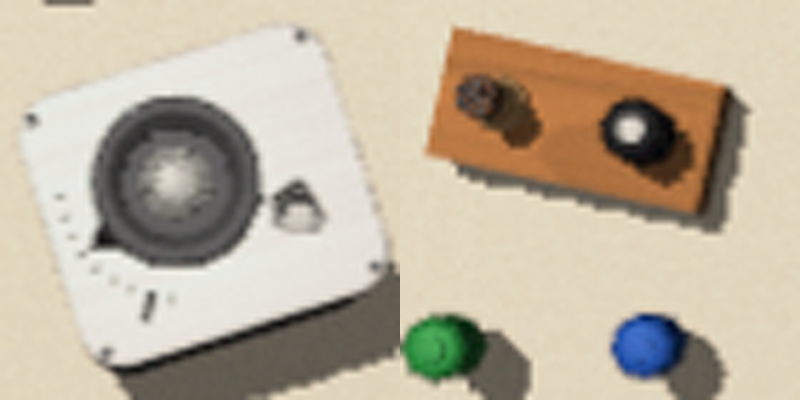

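The crop confirms the choice: the black key handle with its steel cap is at right in the stand (crop 635,130), the brush is at left (480,97), and green and blue are loose on the table. The pointer is about 50° before the long mark. I now move over the key, wrist turning counter-clockwise to save joint range for driving.

Request:
jog_arm(rows=[[[0, 0, 6], [0, 0, 10], 0.6], [[1, 2, 11], [0, 0, 20], 0.6], [[3, 7, 13], [0, 0, 30], 0.6], [[5, 12, 14], [0, 0, 40], 0.6], [[7, 17.5, 14], [0, 0, 50], 0.6], [[9, 23, 14], [0, 0, 60], 0.6], [[11, 28.5, 14], [0, 0, 70], 0.6], [[13, 34, 14], [0, 0, 80], 0.6]])

```text
clock: 1.25
position: [0.3255, -0.2518, 0.3669]
ee_rot: [2.05, 2.38, -0.0]
force: [0.7, -0.8, 0.1]
width: 0.602
gripper_force: 0.0
```

```bash
python3 - <<'E'
from h import *
s=arm.observe();print(s['clock'],np.round(s['joints'],2),s['position'],s['ee_rot'],s['force'])
E
```

```text
1.25 [ 0.93  0.01 -0.4   1.78  0.    1.35  0.68] [ 0.32554453 -0.25181747  0.36686621] [ 2.04982855e+00  2.37989825e+00 -3.64011508e-04] [ 0.6913403  -0.78222204  0.13530585]
```

Request:
jog_arm(rows=[[[2, 5.7, 0], [0, 0, 6], 0.6], [[4.2, 11.4, 0], [0, 0, 12], 0.6], [[6.4, 17, 0], [0, 0, 18], 0.6], [[8.6, 22.8, 0], [0, 0, 24], 0.6], [[10.8, 28.4, 0], [0, 0, 30], 0.6], [[13, 34, 0], [0, 0, 36], 0.6], [[15.2, 39.8, -2], [0, 0, 42], 0.6], [[15.2, 45.5, -5], [0, 0, 48], 0.6]])

```text
clock: 2.25
position: [0.4788, 0.1991, 0.3183]
ee_rot: [0.911, 3.006, 0.002]
force: [1.1, -0.4, -0.8]
width: 0.6
gripper_force: 0.0
```

```bash
python3 - <<'E'
from h import *
w=snap('wrist','w1.png')
s=arm.observe();print(s['clock'],np.round(s['joints'],2),s['position'],s['ee_rot'],s['force'])
print(proj(w,[[.503,.206,.113],[.522,.288,.12],[.503,.206,.054]]))
E
```

```text
2.3 [ 0.19  0.32 -0.91  1.64  0.26  1.31  0.23] [0.47457815 0.20631332 0.31479885] [-0.88794881 -3.00832998 -0.00478921] [-3.07593099  5.09818356 -2.04966308]
[[294.78415873 199.13410233]
 [373.11859015 172.28122926]
 [292.42760607 187.72472663]]
```

View pics/w1.png

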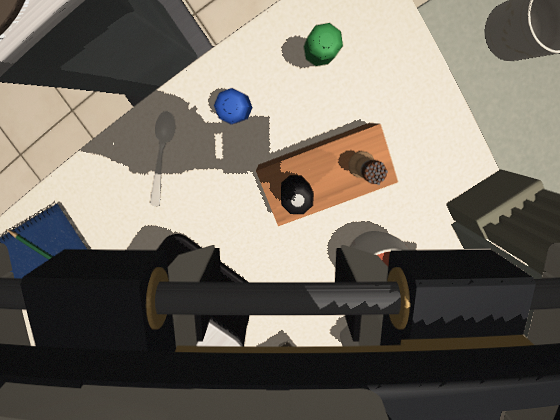

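The wrist view shows the key's cap at about (298,194), within 6 px of the prediction (295,199), and the brush at (370,168). I go lower to read the yaw of the handle's flats.

Request:
jog_arm(rows=[[[1, 0, -5], [0, 0, 0], 0.6], [[1, 0, -9], [0, 0, 0], 0.6], [[1, 0, -9], [0, 0, 0], 0.6], [[1, 0, -9], [0, 0, 0], 0.6]])

```text
clock: 2.8
position: [0.4877, 0.1979, 0.2304]
ee_rot: [0.913, 3.005, 0.002]
force: [0.7, 0.4, 1.0]
width: 0.6
gripper_force: 0.0
```

```bash
python3 - <<'E'
from h import *
w=snap('wrist','w2.png')
s=arm.observe();print(s['clock'],np.round(s['joints'],2),s['position'],s['ee_rot'],s['force'])
print(proj(w,[[.503,.206,.113]]))
ys,xs=np.mgrid[0:420,0:560];uv=np.c_[xs.ravel(),ys.ravel()]
P=cloud(w,uv);m=(abs(P[:,2]-.111)<.005)&(np.hypot(P[:,0]-.503,P[:,1]-.206)<.035)
Q=onz(w,uv[m],.113)[:,:2];print(len(Q),np.median(P[m][:,2]),Q.mean(0))
h=cv2.convexHull((Q*1e4).astype(np.float32)).reshape(-1,2)/10
print(cv2.minEnclosingCircle(h.astype(np.float32)))
for a in range(0,45,3):
    ws=[]
    for k in range(4):
        t=np.radians(a+45*k);d=h@[np.cos(t),np.sin(t)];ws.append(np.ptp(d))
    print(a,np.round(ws,1),round(np.mean(ws),2))
im=w['img'][:,:,::-1];u,v=uv[m].mean(0).astype(int);print(u,v)
c=im[max(0,v-60):v+60,max(0,u-80):u+80];cv2.imwrite('pics/c2.png',cv2.resize(c,None,fx=4,fy=4,interpolation=2))
E
```

```text
2.85 [ 0.16  0.4  -0.87  1.76  0.34  1.14  0.17] [0.48803708 0.19800202 0.23076108] [9.12842456e-01 3.00389406e+00 2.87792580e-03] [-0.23635809 -0.24285717  0.78566952]
[[295.29434948 214.82904331]]
1375 0.11254546846439023 [0.50308815 0.20878823]
((503.26678466796875, 208.4267120361328), 17.8601131439209)
0 [34.7 34.6 34.3 34.6] 34.56
3 [34.2 34.1 34.  34.4] 34.18
6 [33.8 33.5 33.5 34.1] 33.74
9 [33.4 33.1 33.  33.7] 33.28
12 [33.7 33.  33.  33.5] 33.29
15 [34.2 33.5 33.5 34.1] 33.82
18 [34.7 34.  34.  34.6] 34.3
21 [35.1 34.4 34.4 35. ] 34.69
24 [35.3 34.7 34.6 35.3] 34.98
27 [35.5 34.9 34.8 35.5] 35.18
30 [35.6 35.  34.9 35.6] 35.28
33 [35.6 35.  35.  35.6] 35.31
36 [35.5 34.9 35.  35.5] 35.24
39 [35.3 34.8 34.9 35.3] 35.08
42 [35.  34.6 34.7 35.1] 34.85
298 212
```

View pics/c2.png

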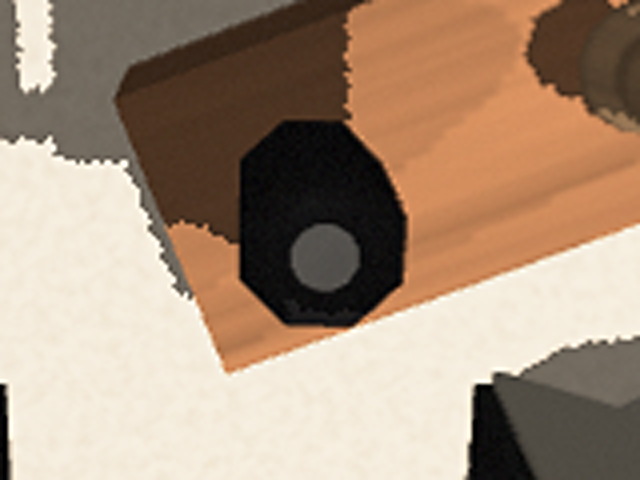

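The crop shows the octagonal black handle with its grey cap at crop (325,257). The flats lie at 10.5° mod 45 and the centre is at (0.5032, 0.2086). I grip at yaw 145.5°.

Request:
jog_arm(rows=[[[0.5, 0.3, 0], [0, 0, 10.5], 0.6], [[1, 0.6, 0], [0, 0, 21], 0.6], [[1.5, 1.06, 0], [0, 0, 31.5], 0.6], [[1.5, 1.06, 0], [0, 0, 42], 0.6], [[1.5, 1.06, 0], [0, 0, 52.5], 0.6], [[1.5, 1.06, -2], [0, 0, 63], 0.6], [[1.5, 1.06, -4], [0, 0, 73.5], 0.6], [[1.5, 1.06, -6], [0, 0, 84], 0.6]])

```text
clock: 3.85
position: [0.5035, 0.2081, 0.1702]
ee_rot: [-1.338, 2.839, -0.001]
force: [1.0, 0.4, -0.1]
width: 0.599
gripper_force: 0.0
```

```bash
python3 - <<'E'
from h import *
s=arm.observe();print(s['clock'],np.round(s['joints'],2),s['position'],s['ee_rot'],s['force'])
y=R.from_rotvec(s['ee_rot']).as_matrix();print(np.degrees(np.arctan2(y[1,1],y[0,1])),y[:,2])
E
```

```text
3.85 [ 0.29  0.64 -1.17  1.78  0.64  1.16  1.37] [0.50350168 0.2080618  0.17016498] [-1.33780133e+00  2.83921558e+00 -1.09396229e-03] [ 1.0189932   0.38549765 -0.12978672]
140.45827212821726 [ 2.99728508e-03  6.41674603e-04 -9.99995302e-01]
```

Request:
jog_arm(rows=[[[0, 0.05, -4], [0, 0, 5], 0.6], [[0, 0.05, -8], [0, 0, 5], 0.6], [[0, 0.05, -10.2], [0, 0, 5], 0.6], [[0, 0.05, -10.2], [0, 0, 5], 0.6], [[0, 0.05, -10.2], [0, 0, 5], 0], [[0, 0.05, -10.2], [0, 0, 5], 0], [[0, 0.05, -10.2], [0, 0, 5], 0], [[0, 0.05, -10.2], [0, 0, 5], 0]], newtons=45)

```text
clock: 4.85
position: [0.503, 0.2088, 0.0679]
ee_rot: [-1.454, 2.783, -0.001]
force: [-0.4, -0.4, 7.0]
width: 0.365
gripper_force: 45.0
```

```bash
python3 - <<'E'
from h import *
s=arm.observe();print(s['clock'],np.round(s['joints'],2),s['position'],s['force'],s['ft_torque'],s['width'],s['gripper_force'])
y=R.from_rotvec(s['ee_rot']).as_matrix();print(np.degrees(np.arctan2(y[1,1],y[0,1])),y[:,2])
E
```

```text
4.85 [ 0.22  0.76 -1.07  1.88  0.8   1.    1.32] [0.50296199 0.20876557 0.06789333] [-0.4208356  -0.3660162   7.04202173] [-0.09556152  0.00526907 -0.01332352] 0.36522170882359756 45.001398185268044
145.18520210202024 [ 1.78610558e-03  4.46466443e-04 -9.99998305e-01]
```

Request:
jog_arm(rows=[[[0, 0, 5], [0, 0, 0], 0], [[0, 0, 11], [0, 0, 0], 0], [[0, 0, 17], [0, 0, 0], 0], [[0.5, -5, 21], [0, 0, 0], 0], [[2, -10, 22], [0, 0, 0], 0], [[4, -15, 22], [0, 0, 0], 0], [[6, -20, 22], [0, 0, 0], 0], [[6.5, -23, 22], [0, 0, 0], 0]])

```text
clock: 5.85
position: [0.5679, -0.025, 0.2864]
ee_rot: [1.45, -2.786, 0.0]
force: [-0.3, 0.7, -2.3]
width: 0.366
gripper_force: 45.0
```

Request:
jog_arm(rows=[[[0, 0, 0], [0, 0, 0], 0], [[0, 0, 0], [0, 0, 0], 0]])

```text
clock: 6.1
position: [0.5668, -0.0206, 0.287]
ee_rot: [-1.457, 2.783, 0.001]
force: [-1.0, 0.4, -1.7]
width: 0.366
gripper_force: 45.0
```

```bash
python3 - <<'E'
from h import *
w=snap('wrist','w3.png')
s=arm.observe();print(s['clock'],np.round(s['joints'],2),s['position'],s['force'],s['width'])
y=R.from_rotvec(s['ee_rot']).as_matrix();print(np.degrees(np.arctan2(y[1,1],y[0,1])),y[:,2])
print(proj(w,[[.5525,-.0735,.15],[.566,-.009,.162]]))
E
```

```text
6.15 [ 0.72  0.56 -1.2   1.56  0.53  1.38  2.  ] [ 0.56679494 -0.02009284  0.28707232] [-0.02191592  0.28376384 -1.92677771] 0.36790796203213455
145.3157466217564 [ 1.85330184e-04  4.58535394e-04 -9.99999878e-01]
[[254.63682226 136.61814323]
 [286.06407155 212.42301783]]
```

View pics/w3.png

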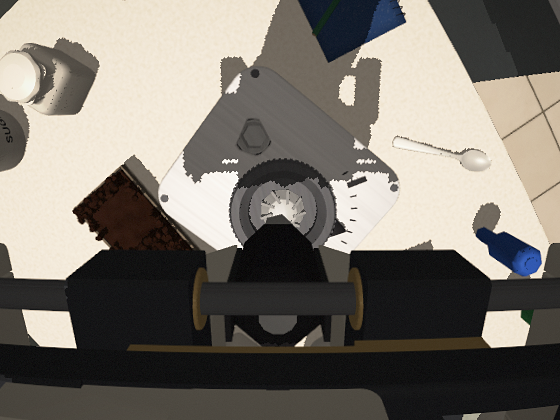

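The wrist view shows the bore at about (254,136), the hex visible in it, with the collar at (283,205), its pointer at (338,228) and the long mark at (355,182). I measure the bore and hex.

```bash
python3 - <<'E'
from h import *
w=snap('wrist')
ys,xs=np.mgrid[105:165,220:290];uv=np.c_[xs.ravel(),ys.ravel()]
P=cloud(w,uv);r=np.hypot(P[:,0]-.5525,P[:,1]+.0735)
m=(P[:,2]<.147)&(r<.025);print('bore',m.sum());
Q=onz(w,uv[m],.15);print(cv2.minEnclosingCircle((Q[:,:2]*1000).astype(np.float32)))
S=P[(r<.02)];print(np.histogram(S[:,2],bins=[.11,.115,.12,.125,.13,.135,.139,.141,.143,.147,.149,.152]))
f=(P[:,2]<.139)&(r<.025);Q=onz(w,uv[f],.142)[:,:2]*1000
h=cv2.convexHull(Q.astype(np.float32)).reshape(-1,2);print('hexmouth',cv2.minEnclosingCircle(h),len(Q))
for a in range(0,60,4):
    ws=[np.ptp(h@[np.cos(t),np.sin(t)]) for t in np.radians(a+60*np.arange(3))];print(a,np.round(ws,1),round(np.mean(ws),2))
c=w['img'][95:175,200:310,::-1];cv2.imwrite('pics/c3.png',cv2.resize(c,None,fx=7,fy=7,interpolation=2))
E
```

```text
bore 811
((554.2892456054688, -74.19677734375), 14.636129379272461)
(array([   0,  324,   38,   13,   30,   18,  118,  200,   68,   31, 1044]), array([0.11 , 0.115, 0.12 , 0.125, 0.13 , 0.135, 0.139, 0.141, 0.143,
       0.147, 0.149, 0.152]))
hexmouth ((554.297119140625, -74.07329559326172), 14.598221778869629) 425
0 [24.8 28.5 24.3] 25.91
4 [25.4 28.8 25.1] 26.41
8 [25.8 28.8 25.7] 26.78
12 [26.1 28.9 26.2] 27.08
16 [26.3 28.9 26.6] 27.26
20 [26.3 28.8 26.8] 27.32
24 [26.3 28.6 26.9] 27.24
28 [26.1 28.2 27. ] 27.06
32 [26.  27.6 26.9] 26.84
36 [26.6 27.  26.7] 26.79
40 [27.2 26.2 26.4] 26.62
44 [27.6 26.  26. ] 26.55
48 [27.9 25.7 25.4] 26.36
52 [28.1 25.3 24.8] 26.06
56 [28.2 24.7 24.2] 25.71
```

View pics/c3.png

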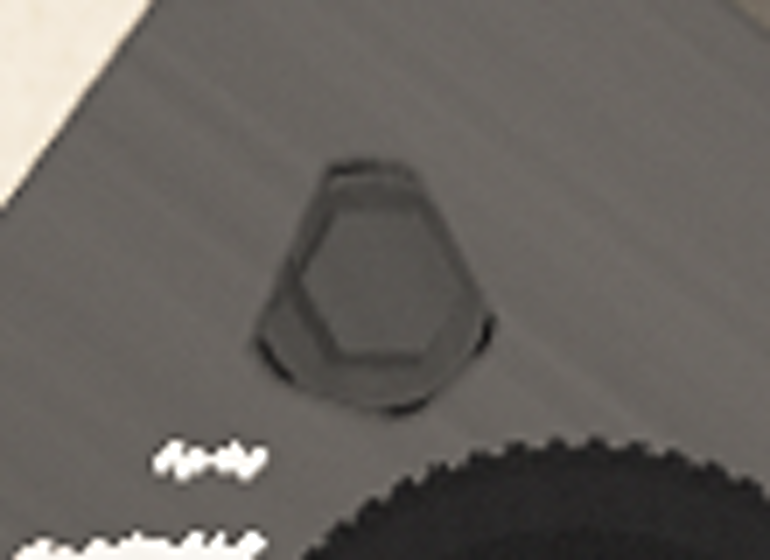

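```bash
python3 - <<'E'
from h import *
w=snap('wrist')
c7=np.array([[340,208],[420,208],[462,278],[420,358],[335,358],[298,278]])/7+[200,95]-.43
p=onz(w,c7,.118)*1000;print(p.round(1),p.mean(0))
d=np.roll(p,-1,0)-p;print('edge len',np.linalg.norm(d,axis=1).round(1),'flat normals mod60',(np.degrees(np.arctan2(d[:,1],d[:,0]))+90)%60)
ys,xs=np.mgrid[105:165,220:290];uv=np.c_[xs.ravel(),ys.ravel()]
P=cloud(w,uv);f=(P[:,2]<.121)&(np.hypot(P[:,0]-.5525,P[:,1]+.0735)<.02)
h=cv2.convexHull((P[f]*1000)[:,:2].astype(np.float32)).reshape(-1,2);print(cv2.minEnclosingCircle(h),P[f].mean(0))
for a in range(0,60,5):
    print(a,np.round([np.ptp(h@[np.cos(t),np.sin(t)]) for t in np.radians(a+60*np.arange(3))],1))
# pointer angle
cc=np.array([.5665,-.009])
# side view for the held key's shaft
b=snap('side','side1.png')
q=proj(b,[[.567,-.020,.25],[.567,-.02,.227]]);print(q)
s=arm.observe();print(s['position'])
u,v=q.mean(0).astype(int);cv2.imwrite('pics/c4.png',cv2.resize(b['img'][v-30:v+30,u-40:u+40,::-1],None,fx=8,fy=8,interpolation=2))
E
```

```text
[[553.9 -84.7 118. ]
 [545.5 -78.9 118. ]
 [546.1 -68.6 118. ]
 [556.5 -63.3 118. ]
 [565.6 -69.6 118. ]
 [563.5 -80.6 118. ]] [555.18167934 -74.28035899 118.        ]
edge len [10.2 10.3 11.6 11.  11.2 10.4] flat normals mod60 [55.17976172 56.28268451 56.98169196 55.22053503 49.39503786 53.08877946]
((550.5475463867188, -74.45545959472656), 13.552108764648438) [ 0.55492629 -0.07410097  0.11857588]
0 [17.5 22.8 24.9]
5 [17.7 23.4 24.9]
10 [17.8 24.4 25. ]
15 [18.1 25.3 24.8]
20 [18.3 26.  24.5]
25 [19.3 26.5 24.1]
30 [20.2 26.9 23.4]
35 [20.9 27.  22.6]
40 [21.4 26.9 21.7]
45 [21.8 26.6 20.7]
50 [22.1 26.2 19.4]
55 [22.2 25.7 18.2]
[[242.47218986 160.74603684]
 [242.93366029 169.44131341]]
[ 0.56696537 -0.02027667  0.28704135]
```

Request:
jog_arm(rows=[[[-0.6, -2.7, 0], [0, 0, 0], 0], [[-1.23, -5.4, 0], [0, 0, 0], 0], [[-1.23, -5.4, 0], [0, 0, 0], 0], [[-1.23, -5.4, -3], [0, 0, 0], 0], [[-1.23, -5.4, -6], [0, 0, 0], 0], [[-1.23, -5.4, -7], [0, 0, 0], 0], [[-1.23, -5.4, -7], [0, 0, 0], 0], [[-1.23, -5.4, -7], [0, 0, 0], 0]])

```text
clock: 7.3
position: [0.5556, -0.0749, 0.218]
ee_rot: [-1.456, 2.782, -0.001]
force: [-0.4, -0.2, 0.4]
width: 0.366
gripper_force: 45.0
```

```bash
cat >st.py <<'E'
from h import *
s=arm.observe();print(s['clock'],'q',np.round(s['joints'],2),'p',np.round(s['position'],4),'f',np.round(s['force'],1),'t',np.round(s['ft_torque'],2),'w',round(s['width'],3))
y=R.from_rotvec(s['ee_rot']).as_matrix();print('yaw',np.degrees(np.arctan2(y[1,1],y[0,1])).round(2),y[:,2].round(4))
E
python3 st.py
```

```text
7.3 q [ 0.8   0.6  -1.17  1.68  0.58  1.25  2.04] p [ 0.5556 -0.0749  0.218 ] f [-0.4 -0.2  0.4] t [ 0.15 -0.11 -0.03] w 0.366
yaw 145.23 [ 1.7e-03  3.0e-04 -1.0e+00]
```

Request:
jog_arm(rows=[[[-0.08, 0.07, -0.8], [0, 0, 0], 0], [[-0.08, 0.07, -1.5], [0, 0, 0], 0], [[-0.08, 0.07, -1.7], [0, 0, 0], 0], [[-0.08, 0.07, -1.9], [0, 0, 0], 0], [[-0.08, 0.07, -2.1], [0, 0, 0], 0], [[-0.08, 0.07, -2.1], [0, 0, 0], 0]])

```text
clock: 8.05
position: [0.5543, -0.0746, 0.1958]
ee_rot: [-1.456, 2.783, 0.0]
force: [0.9, 0.6, -2.4]
width: 0.37
gripper_force: 45.0
```

```bash
python3 st.py
```

```text
8.05 q [ 0.79  0.62 -1.15  1.72  0.6   1.21  2.02] p [ 0.5543 -0.0746  0.1958] f [ 0.9  0.6 -2.4] t [ 0.41 -0.33 -0.02] w 0.37
yaw 145.21 [ 4.e-04  5.e-04 -1.e+00]
```

Request:
jog_arm(rows=[[[0, 0, -0.5], [0, 0, 0], 0], [[0, 0, -1], [0, 0, 0], 0], [[0, 0, -1.5], [0, 0, 0], 0], [[0, 0, -1.8], [0, 0, 0], 0], [[0, 0, -1.8], [0, 0, 0], 0]])

```text
clock: 8.68
position: [0.5543, -0.0745, 0.1778]
ee_rot: [-1.456, 2.783, 0.0]
force: [-0.3, 1.4, 4.6]
width: 0.369
gripper_force: 45.0
```

```bash
python3 st.py
```

```text
8.675 q [ 0.78  0.64 -1.13  1.74  0.62  1.18  2.01] p [ 0.5543 -0.0745  0.1778] f [-0.3  1.4  4.6] t [ 0.65 -0.03 -0.03] w 0.369
yaw 145.22 [ 5.e-04  4.e-04 -1.e+00]
```

The key is seated: the tip is at z 0.118 with light force. Now I drive clockwise.

Request:
jog_arm(rows=[[[0, 0, 0], [0, 0, -10], 0], [[0, 0, 0], [0, 0, -20], 0], [[0, 0, 0], [0, 0, -30], 0], [[0, 0, 0], [0, 0, -40], 0], [[0, 0, 0], [0, 0, -50], 0], [[0, 0, 0], [0, 0, -60], 0], [[0, 0, 0], [0, 0, -70], 0], [[0, 0, 0], [0, 0, -80], 0]])

```text
clock: 9.68
position: [0.5546, -0.075, 0.1779]
ee_rot: [0.683, 3.065, -0.0]
force: [0.7, 1.0, 1.9]
width: 0.369
gripper_force: 45.0
```

```bash
python3 st.py; python3 - <<'E'
from h import *
b=snap('side');a=snap('top');w=snap('wrist','w4.png')
f=lambda c,x,y,ww,h:cv2.resize(np.ascontiguousarray(c['img'][y:y+h,x:x+ww,::-1]),(400,400*h//ww),interpolation=2)
L=np.hstack([f(b,205,165,90,75),f(a,235,148,80,67)[:333]]);W=w['img'][:,:,::-1]
cv2.imwrite('pics/c5.png',L)
E
```

```text
9.675 q [ 0.6   0.5  -0.79  1.75  0.4   1.06  0.8 ] p [ 0.5546 -0.075   0.1779] f [0.7 1.  1.9] t [ 0.19 -0.33  0.23] w 0.369
yaw 64.89 [ 1.1e-03 -4.0e-04 -1.0e+00]
```

View pics/c5.png

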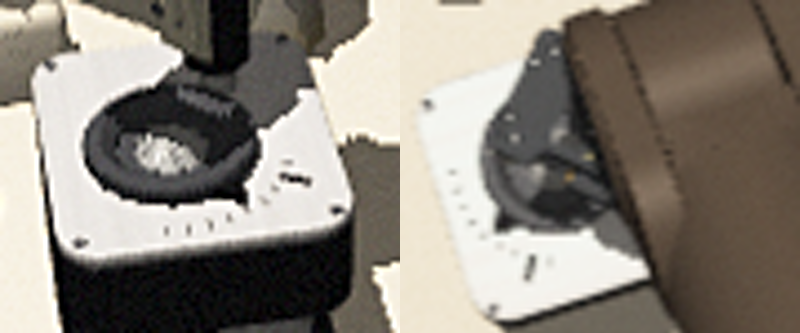

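The crop (side view on the left) shows the pointer moved to about (243,203), with the long mark at (297,178). I write a pointer reading from this camera.

```bash
cat > ptr.py <<'E'
from h import *
def read(n,c0):
    c=snap(n);ys,xs=np.mgrid[0:420,0:560];uv=np.c_[xs.ravel(),ys.ravel()]
    P=cloud(c,uv);ok=(np.abs(P[:,2]-.152)<.006);v=c['img'].reshape(-1,3).max(1)
    out=[]
    for z,r0,r1 in((.152,.049,.0565),(.150,.060,.074)):
        q=onz(c,uv,z)[:,:2]-c0;r=np.hypot(*q.T);t=np.degrees(np.arctan2(q[:,1],q[:,0]))%360
        m=ok&(r>r0)&(r<r1)&(v<70)&(t>100)&(t<215)
        k=np.zeros((420,560),np.uint8);k.ravel()[m]=255
        nl,lab,st,_=cv2.connectedComponentsWithStats(k,connectivity=8)
        L=lab.ravel()
        out.append([(st[i,4],round(t[L==i].mean(),2),round(np.ptp(t[L==i]),1),round(1000*r[L==i].mean(),1)) for i in range(1,nl) if st[i,4]>5])
    print(n,'ptr',out[0],'mark',out[1])
read('side',np.array([.568,-.0078]));read('wrist',np.array([.5692,-.0099]))
E
python3 ptr.py
```

```text
side ptr [] mark []
wrist ptr [(np.int32(213), np.float64(139.36), np.float64(13.5), np.float64(52.3))] mark [(np.int32(6), np.float64(165.49), np.float64(0.4), np.float64(72.7)), (np.int32(10), np.float64(164.93), np.float64(0.4), np.float64(64.8)), (np.int32(10), np.float64(146.7), np.float64(0.5), np.float64(62.1)), (np.int32(9), np.float64(136.66), np.float64(0.5), np.float64(62.1)), (np.int32(10), np.float64(126.74), np.float64(0.7), np.float64(62.1)), (np.int32(9), np.float64(116.79), np.float64(0.6), np.float64(61.8)), (np.int32(8), np.float64(106.78), np.float64(0.5), np.float64(62.1))]
```

Request:
jog_arm(rows=[[[0, 0, 0], [0, 0, -10], 0], [[0, 0, 0], [0, 0, -20], 0], [[0, 0, 0], [0, 0, -30], 0], [[0, 0, 0], [0, 0, -40], 0], [[0, 0, 0], [0, 0, -50], 0], [[0, 0, 0], [0, 0, -60], 0], [[0, 0, 0], [0, 0, -70], 0], [[0, 0, 0], [0, 0, -80], 0]])

```text
clock: 10.92
position: [0.554, -0.0753, 0.1779]
ee_rot: [2.491, 1.914, -0.001]
force: [-1.3, -1.3, 4.9]
width: 0.368
gripper_force: 45.0
```

```bash
sed -i 's/v<70/v<120/; s/(t>100)/(t>125)/; s/<.006/<.008/' ptr.py; python3 st.py; python3 ptr.py
```

```text
10.925 q [ 0.38  0.42 -0.46  1.77  0.22  1.   -0.42] p [ 0.554  -0.0753  0.1779] f [-1.3 -1.3  4.9] t [-0.14 -0.    0.24] w 0.368
yaw -14.94 [-3.e-04 -5.e-04 -1.e+00]
side ptr [(np.int32(7), np.float64(165.18), np.float64(11.0), np.float64(51.7))] mark [(np.int32(7), np.float64(171.07), np.float64(3.3), np.float64(67.9))]
wrist ptr [(np.int32(260), np.float64(160.18), np.float64(15.7), np.float64(51.9))] mark [(np.int32(17), np.float64(127.13), np.float64(0.8), np.float64(62.1)), (np.int32(17), np.float64(137.05), np.float64(0.8), np.float64(61.9)), (np.int32(19), np.float64(147.13), np.float64(1.1), np.float64(62.1)), (np.int32(17), np.float64(157.09), np.float64(0.8), np.float64(62.0)), (np.int32(241), np.float64(167.05), np.float64(4.4), np.float64(66.9)), (np.int32(16), np.float64(177.01), np.float64(0.9), np.float64(62.1)), (np.int32(100), np.float64(212.69), np.float64(5.9), np.float64(71.5))]
```

Request:
jog_arm(rows=[[[0, 0, 0], [0, 0, -8], 0], [[0, 0, 0], [0, 0, -16], 0], [[0, 0, 0], [0, 0, -22], 0], [[0, 0, 0], [0, 0, -22], 0]])

```text
clock: 11.52
position: [0.5539, -0.0752, 0.1778]
ee_rot: [2.805, 1.414, -0.001]
force: [-0.7, -0.6, 6.1]
width: 0.369
gripper_force: 45.0
```

```bash
sed -i "s/,.049,.0565)/,.0465,.0565),(.152,.051,.0565)/; s/print(n,.*/print(n,out[0],out[1],[o for o in out[2] if o[0]>50])/" ptr.py; python3 st.py; python3 ptr.py
```

```text
11.525 q [ 0.31  0.41 -0.37  1.77  0.17  0.99 -0.76] p [ 0.5539 -0.0752  0.1778] f [-0.7 -0.6  6.1] t [-0.28  0.19  0.02] w 0.369
yaw -36.51 [-5.e-04 -6.e-04 -1.e+00]
side [(np.int32(11), np.float64(171.32), np.float64(12.9), np.float64(50.6))] [] []
wrist [(np.int32(291), np.float64(165.3), np.float64(17.8), np.float64(51.4)), (np.int32(71), np.float64(211.65), np.float64(7.5), np.float64(54.9))] [(np.int32(154), np.float64(165.13), np.float64(13.5), np.float64(53.2)), (np.int32(71), np.float64(211.65), np.float64(7.5), np.float64(54.9))] [(np.int32(218), np.float64(166.97), np.float64(4.5), np.float64(66.9)), (np.int32(478), np.float64(206.84), np.float64(19.5), np.float64(67.1))]
```

Request:
jog_arm(rows=[[[0, 0, 0], [0, 0, -3], 0], [[0, 0, 0], [0, 0, -6], 0], [[0, 0, 0], [0, 0, -6], 0], [[0, 0, 0], [0, 0, -6], 0]])

```text
clock: 12.12
position: [0.5539, -0.0751, 0.1778]
ee_rot: [2.875, 1.267, -0.001]
force: [-0.9, -1.1, 6.7]
width: 0.365
gripper_force: 45.0
```

```bash
python3 st.py; python3 ptr.py; python3 - <<'E'
from h import *
w=snap('wrist');u,v=proj(w,[[.5125,.003,.15]])[0].astype(int);x,y=max(0,u-50),max(0,v-38)
cv2.imwrite('pics/c6.png',cv2.resize(np.ascontiguousarray(w['img'][y:y+75,x:x+100,::-1]),None,fx=6,fy=6,interpolation=2))
E
```

```text
12.125 q [ 0.3   0.4  -0.35  1.78  0.16  0.99 -0.85] p [ 0.5539 -0.0751  0.1778] f [-0.9 -1.1  6.7] t [-0.13  0.23  0.09] w 0.365
yaw -42.43 [-6.e-04 -4.e-04 -1.e+00]
side [(np.int32(11), np.float64(173.72), np.float64(17.2), np.float64(49.7))] [] []
wrist [(np.int32(282), np.float64(166.48), np.float64(19.1), np.float64(51.5)), (np.int32(148), np.float64(211.6), np.float64(7.5), np.float64(52.9))] [(np.int32(147), np.float64(166.45), np.float64(13.2), np.float64(53.3)), (np.int32(111), np.float64(211.51), np.float64(7.5), np.float64(53.8))] [(np.int32(206), np.float64(167.0), np.float64(4.4), np.float64(66.9)), (np.int32(551), np.float64(196.87), np.float64(37.8), np.float64(67.3))]
```

View pics/c6.png

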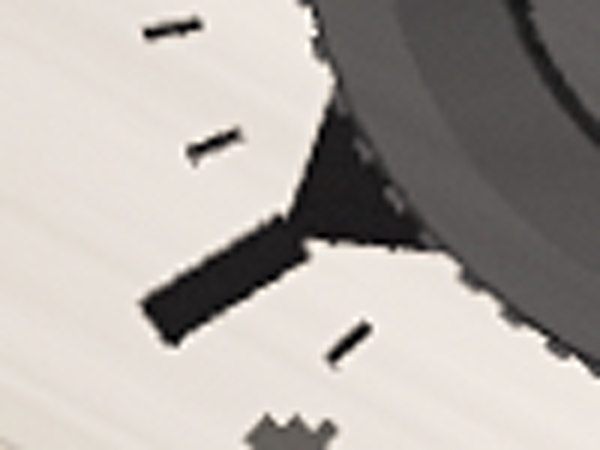

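The crop shows the pointer's tip (298,225) meeting the inner end of the long mark; it reads 0.5° before centre. I back off within the play to unload the key, then lift straight out.

Request:
jog_arm(rows=[[[0, 0, 0], [0, 0, 4], 0], [[0, 0, 0], [0, 0, 8], 0], [[0, 0, 1], [0, 0, 8], 0], [[0, 0, 2.5], [0, 0, 8], 0], [[0, 0, 4.5], [0, 0, 8], 0], [[0, 0, 8], [0, 0, 8], 0], [[0, 0, 11], [0, 0, 8], 0], [[0, 0, 11], [0, 0, 8], 0]])

```text
clock: 13.28
position: [0.555, -0.0745, 0.2907]
ee_rot: [2.782, 1.456, 0.005]
force: [0.4, 1.1, -2.1]
width: 0.365
gripper_force: 45.0
```

```bash
python3 st.py; python3 ptr.py
```

```text
13.275 q [ 0.33  0.31 -0.39  1.62  0.12  1.23 -0.69] p [ 0.555  -0.0745  0.2907] f [ 0.4  1.1 -2.1] t [-0.08 -0.1   0.03] w 0.365
yaw -34.75 [ 4.e-03 -3.e-04 -1.e+00]
side [(np.int32(10), np.float64(173.93), np.float64(17.2), np.float64(49.5))] [] []
wrist [(np.int32(138), np.float64(166.79), np.float64(18.0), np.float64(50.6))] [(np.int32(55), np.float64(166.71), np.float64(10.0), np.float64(53.3))] [(np.int32(89), np.float64(167.1), np.float64(4.2), np.float64(66.8))]
```

The pointer reads 166.7° against the mark at 167.1°, so it held. I carry the key back to its well.

Request:
jog_arm(rows=[[[-0.7, 4, 0], [0, 0, 0], 0], [[-1.5, 8.5, 0], [0, 0, 0], 0], [[-2.4, 13, 0], [0, 0, 0], 0], [[-3.3, 18, 0], [0, 0, 0], 0], [[-4.2, 23, -1], [0, 0, 0], 0], [[-5, 27, -4], [0, 0, 0], 0], [[-5.2, 28.3, -9], [0, 0, 0], 0], [[-5.2, 28.3, -13], [0, 0, 0], 0]])

```text
clock: 14.38
position: [0.5, 0.2092, 0.155]
ee_rot: [-2.781, -1.46, 0.005]
force: [0.5, -1.5, -2.0]
width: 0.369
gripper_force: 45.0
```

Request:
jog_arm(rows=[[[0, 0, -1.5], [0, 0, 0], 0], [[0, 0, -1.5], [0, 0, 0], 0], [[0, 0, -1.5], [0, 0, 0], 0]])

```text
clock: 14.75
position: [0.503, 0.2084, 0.1442]
ee_rot: [2.784, 1.455, 0.003]
force: [-0.3, 0.4, -0.9]
width: 0.367
gripper_force: 45.0
```

```bash
python3 st.py; python3 - <<'E'
from h import *
w=snap('wrist','w7.png')
print(proj(w,[[.503,.2087,.054],[.503,.2087,.08]]))
E
```

```text
14.75 q [-0.13  0.44 -0.49  1.84  0.25  0.92 -1.34] p [0.503  0.2084 0.1442] f [-0.3  0.4 -0.9] t [ 0.01 -0.07  0.01] w 0.367
yaw -34.82 [ 1.9e-03  9.0e-04 -1.0e+00]
[[277.23654519 215.24149521]
 [277.26460506 226.16538993]]
```

View pics/w7.png

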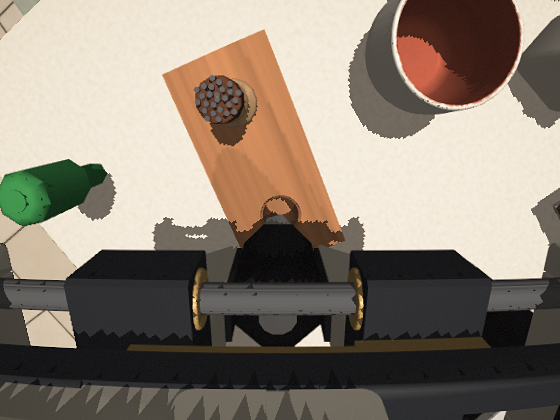

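The wrist view shows the empty well at (280,212) under the handle with the prediction at (277,215), and the brush standing at (220,98). I lower the key in.

Request:
jog_arm(rows=[[[0, 0, -2.5], [0, 0, 0], 0], [[0, 0, -4], [0, 0, 0], 0], [[0, 0, -5.5], [0, 0, 0], 0], [[0, 0, -6.8], [0, 0, 0], 0], [[0, 0, -7.4], [0, 0, 0], 0], [[0, 0, -7.6], [0, 0, 0], 0], [[0, 0, -7.65], [0, 0, 0], 0], [[0, 0, -7.65], [0, 0, 0], 0]])

```text
clock: 15.8
position: [0.5019, 0.2081, 0.0678]
ee_rot: [2.783, 1.455, 0.0]
force: [-6.7, -3.2, 19.7]
width: 0.369
gripper_force: 45.0
```

```bash
python3 st.py
```

```text
15.8 q [-0.17  0.54 -0.45  1.92  0.33  0.76 -1.41] p [0.5019 0.2081 0.0678] f [-6.7 -3.2 19.7] t [-0.87  1.59  0.01] w 0.369
yaw -34.79 [ 6.e-04 -8.e-04 -1.e+00]
```

Request:
jog_arm(rows=[[[0.05, 0, 0.05], [0, 0, 0], 0], [[0.05, 0, 0.05], [0, 0, 0], 0.6], [[0.05, 0, 0.05], [0, 0, 0], 0.6], [[0.05, 0, 0.05], [0, 0, 0], 0.6], [[0.05, 0, 0.05], [0, 0, 0], 0.6], [[0.05, 0, 2], [0, 0, 0], 0.6], [[0.05, 0, 6], [0, 0, 0], 0.6], [[0.05, 0, 10], [0, 0, 0], 0.6]])

```text
clock: 16.8
position: [0.5023, 0.2081, 0.1671]
ee_rot: [-2.784, -1.456, 0.001]
force: [0.9, -0.4, 1.0]
width: 0.6
gripper_force: 0.0
```

Request:
jog_arm(rows=[[[0, 0, 6], [0, 0, 0], 0.6], [[-2, -5, 11], [0, 0, 0], 0.6], [[-4, -10, 13], [0, 0, 0], 0.6], [[-6, -12, 13], [0, 0, 0], 0.6], [[-6, -12, 13], [0, 0, 0], 0.6], [[-6, -12, 13], [0, 0, 0], 0.6]])

```text
clock: 17.55
position: [0.4429, 0.0887, 0.2963]
ee_rot: [-2.784, -1.456, -0.001]
force: [-0.1, 0.4, 0.7]
width: 0.603
gripper_force: 0.0
```

```bash
python3 st.py; python3 - <<'E'
from h import *
b=snap('side','side9.png')
ys,xs=np.mgrid[270:375,215:295];uv=np.c_[xs.ravel(),ys.ravel()]
P=cloud(b,uv);s=(P[:,2]>.108)&(P[:,2]<.118)&(np.hypot(P[:,0]-.504,P[:,1]-.208)<.03);print(P[s].mean(0),s.sum(),P[s][:,2].max())
E
```

```text
17.55 q [ 0.14  0.13 -0.5   1.83  0.07  1.19 -1.  ] p [0.4429 0.0887 0.2963] f [-0.1  0.4  0.7] t [-0.03 -0.02  0.01] w 0.603
yaw -34.78 [ 5.e-04  3.e-04 -1.e+00]
[0.50185024 0.21180284 0.11278905] 179 0.11686974261381111
```

View pics/side9.png

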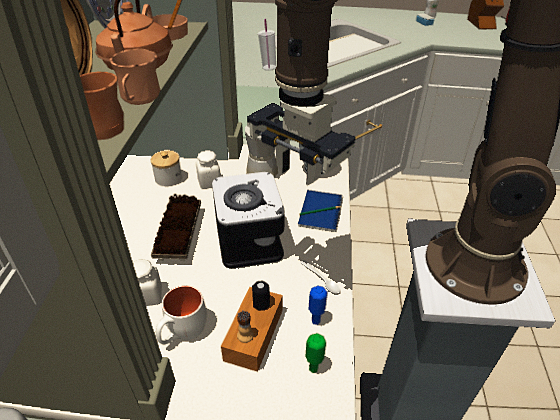

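The side view shows the key upright in its well at (261,293), with its top at z 0.113 as at the start. The brush stands at (244,325) and the pointer is on the mark. The hopper is hidden behind the arm, but nothing came near it.

```bash
python3 -c "
from cell import arm
print(arm.sign_off())"
```

```text
the job is handed in; nothing more can be done
None
```

The grinder is set to its zero mark (pointer read about 0.5° before the centre of the long mark, not past it), the key is back upright in its own well, the brush is standing, the hopper was not touched, and the job is handed in at about 17.6 s.

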